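# Close the two parts trays with their own sliding lids

### The arm

A 7-joint arm with a two-finger parallel gripper is mounted at the origin on the work surface. World frame = base frame: x ahead of the robot, y to its left, z up, the work surface at z = 0. Lengths are in m, angles in rad, forces in N, time in s.
With the tool pointing down it reaches from about 0.425 to 0.95 m from the base axis. Payload 16.7 kg.
Tool frame: the origin (TCP) lies between the finger pads; the fingertips stand 19 mm ahead of it and the grasp point (between the pads) is the TCP; z points along the fingers, y is the line along which they close (so a half turn about z gives the same grasp; the last joint's range is limited). The gripper opens to 94 mm and grips with 3 to 60 N. Pads are 16 mm wide; open, the fingers measure 119 mm over their backs; the gripper's body (75 mm by 177 mm) begins 78 mm behind the grasp point.
Start: joints at [-1.49, 0.426, 0.074, 1.606, -0.034, 1.111, -0.067], TCP at [0.154, 0.657, 0.224] pointing down, gripper open.
Joint ranges: [-2.85, 2.85], [-0.5, 2.14], [-1.23, 1.37], [0.21, 2.46], [-1.02, 4.16], [0.16, 2.05], [-2.73, 2.73]. Speed limits (rad/s): [1.89, 1.89, 2.39, 2.39, 3.01, 3.01, 3.01].

### API

Orientations are given as a unit quaternion [w, x, y, z].
In Python, from rig import observe, read_camera, hand_in gives the robot as it stands. The module is installed in compiled form; this text tells all that it offers.
- The arm moves only by the tool apply_moves, never from a script. Its argument "targets" is a list of rows, each a list of 7 numbers: the opening, from -1 (shut) to 1 (fully open), then the shift along the world's x, y, z as a fraction of full scale, then the turn, a rotation vector about the world's x, y, z as a fraction of full scale. In form: [[jaw, tx, ty, tz, rx, ry, rz], ...]. A call has 1 to 5 rows; each row is the pose to reach, as a shift and turn from the pose commanded when the call began; what a row does not reach only later rows make up. Full scale, the value 1, is 0.2 m for a shift and 90 degrees for a turn. A row lasts 1/10 s, in which the tool goes at most 50 mm and 8.59 degrees, less where a joint would pass 70% of its speed; a pose out of reach is approached as far as the arm can. A call with a number of a shift or a turn outside -1 to 1 is refused whole. A call with a gripper value outside its range is refused whole. The fingers move at their own pace and stop on an object; the grip force is fixed at half the most. Time passes only in rows, so rows that repeat a pose let the fingers close. It gives the time, the measured TCP pose, the force, the opening and the grip force at its end, in the units of the state.
- observe(): the state, without advancing time (a new reading comes with each control period).
- read_camera(name): name is "scene" or "top"; returns a dict with "image" (480x640x3 uint8, red, green, blue), "range_z" (480x640 float32, m along the optical axis (not along the pixel's ray), 0 where there is no reading), "K" (3x3 intrinsics, pixels), "origin" and "rotation" of the camera in the world. Camera axes: x right, y down, z forward; pixel columns grow to the right and rows downward; lengths in m; the calibration is good to about 2 mm. A picture is of the moment at which its call begins.
- hand_in(): hands the job in; it is judged then, once.
The state is a dict: "time_s": time; "qpos": joint angles; "qvel": joint speeds; "joint_torque": joint torques, N m; "eef_pos": TCP position; "orientation": TCP orientation; "ft_force": force on the tool from outside, world axes, zero at the start; "ft_torque": the same for the moment, N m; "width": finger opening in m; "grasp_force": force on a finger pad.
Only numpy, scipy, OpenCV 4.12 (cv2) and the standard library are available. Lean on these libraries where they do the work, as an engineer would, in place of code of your own. Each camera call takes 0.05 s, during which the arm holds its last target. There are 200 camera calls.

### The job

Two open clock-parts trays, one red and one blue, stand on sloping bench stands, and their lids lie on the bench. Slide each lid into the grooves of the tray of its own colour, from the open upper end (nearest you), down until it is fully home against the stop, and let go. Leave the yellow lid, the brass barrel and the black loupe where they are.

Things in the scene. Friction and masses are not known exactly. Their poses are not given: they have to be found in the camera images.
- red_tray: red open parts tray with brass wheels, fixed on a wooden stand that slopes 28 degrees. Its x runs up the slope (roughly towards the robot), y across, z square to the slope, leaning away from the robot. Origin: centre of its underside, 36 mm above the bench. Side grooves take the lid; stop wall at the lower end, x = -48 mm. A lid fully home has its origin at x = 0, y = 0, z = 24 mm.
- blue_tray: blue open parts tray with metal pins, fixed on a wooden stand that slopes 28 degrees. Its x runs up the slope (roughly towards the robot), y across, z square to the slope, leaning away from the robot. Origin: centre of its underside, 36 mm above the bench. Side grooves take the lid; stop wall at the lower end, x = -48 mm. A lid fully home has its origin at x = 0, y = 0, z = 24 mm.
- red_mouth (a point): upper, open end of the red tray's grooves, at x = +48, y = 0, z = 24 mm (the groove floor) of the tray, same axes. The slot is 8 mm high and 75 mm wide, for a lid 72 x 5 mm; above it lips 4 mm thick reach 6 mm inwards over the lid's edges. From here the mouth flares by 5 mm on all sides over the next 16 mm up the slope.
- blue_mouth (a point): upper, open end of the blue tray's grooves, at x = +48, y = 0, z = 24 mm (the groove floor) of the tray, same axes. The slot is 8 mm high and 61 mm wide, for a lid 58 x 5 mm; above it lips 4 mm thick reach 6 mm inwards over the lid's edges. From here the mouth flares by 5 mm on all sides over the next 16 mm up the slope.
- red_lid: red flat lid, 96 (x) x 72 (y) x 5 mm thick, with a black grip fin along x in the middle of its top: 44 long, 12 wide, rising 28 mm above the lid's top face (33 mm above the underside). Origin: centre of the underside, z up through the fin. Both ends are alike: either may go in first. It fits the red tray.
- blue_lid: blue flat lid, 96 (x) x 58 (y) x 5 mm thick, with a black grip fin along x in the middle of its top: 44 long, 12 wide, rising 28 mm above the lid's top face (33 mm above the underside). Origin: centre of the underside, z up through the fin. Both ends are alike: either may go in first. It fits the blue tray.
- yellow_lid: yellow flat lid, 96 (x) x 65 (y) x 5 mm thick, with a black grip fin along x in the middle of its top: 44 long, 12 wide, rising 28 mm above the lid's top face (33 mm above the underside). Origin: centre of the underside, z up through the fin. Both ends are alike: either may go in first. A spare whose tray is not here: leave it.
- barrel: brass mainspring barrel standing on the bench, 52 mm across and 34 mm high, origin at the centre of its underside: leave it
- loupe: black eye loupe standing on its wide end, 38 mm across and 26 mm high, origin at the centre of its underside: leave it
Mind the look-alikes: they are no part of the job. Leave any pink look-alike of the blue_lid alone. Several things have the shape of the red_lid; the one meant has the colours described above.

How it is judged:
At the end, for the whole second after the job is handed in: The red lid lies in the grooves of the red tray and the blue lid in those of the blue tray, each within 4 mm of fully home along the slope and sideways, its underside 21 to 28 mm above the tray's underside, within 0.1 rad of the tray's own directions, and at rest (under 0.02 m/s) (x of red_lid in the frame of red_tray between -0.004 and 0.004 m and y of red_lid in the frame of red_tray between -0.004 and 0.004 m and z of red_lid in the frame of red_tray between 0.021 and 0.028 m and angle between the x axis of red_lid and the x axis of red_tray, either way round below 0.1 rad and angle between the z axis of red_lid and the z axis of red_tray, either way round below 0.1 rad and linear speed of each of red_lid, blue_lid below 0.02 m/s and x of blue_lid in the frame of blue_tray between -0.004 and 0.004 m and y of blue_lid in the frame of blue_tray between -0.004 and 0.004 m and z of blue_lid in the frame of blue_tray between 0.021 and 0.028 m and angle between the x axis of blue_lid and the x axis of blue_tray, either way round below 0.1 rad and angle between the z axis of blue_lid and the z axis of blue_tray, either way round below 0.1 rad); the robot touches nothing.
It fails at once if the yellow lid is moved more than 25 mm (distance of yellow_lid from where it was at the start of the episode above 0.025 m).
It fails at once if the barrel is moved more than 25 mm (distance of barrel from where it was at the start of the episode above 0.025 m).
It fails at once if the loupe is moved more than 25 mm (distance of loupe from where it was at the start of the episode above 0.025 m).
It also fails if it takes over 72 s, if anything falls off the work surface, if the arm or the gripper's body presses on something with over 40 N, if the wrist force passes 120 N, or if a joint passes its speed limit or range.

## Working session

There is one attempt and no reset: what is moved stays moved. The work goes in short steps, Python scripts to look and compute and a tool call to move; the robot and the scene stay as the last step left them, time stands still between calls to the robot, and variables do not carry over. Pictures are saved under pics/ and viewed, at most 10 in all, crops included, and the job is handed in when it is done.

Besides the shell and the picture viewer there is one more tool, called after "Request:" as name([rows], argument=value, ...), one row to a line, values as JSON. apply_moves: Moves the arm, as the interface text tells. Shift numbers are shares of 0.2 m and turn numbers shares of 90 degrees, none past 1 either way. Its arguments: {"type":"object","properties":{"targets":{"type":"array"}},"required":["targets"]}

```bash
mkdir -p pics
python3 - <<'E'
from rig import observe, read_camera
import cv2,numpy as np,pickle
d={}
for n in("scene","top"):
    c=read_camera(n);d[n]=c
    cv2.imwrite(f"pics/{n}0.png",c["image"][...,::-1])
    print(n,c["K"].tolist(),c["origin"],np.round(c["rotation"],3).tolist())
pickle.dump(d,open("cam0.pkl","wb"))
s=observe();print(s)
E
```

```text
scene [[606.8905732376148, 0.0, 319.80292753109535], [0.0, 606.8905732376148, 254.0084255203448], [0.0, 0.0, 1.0]] [ 1.08118267 -0.54781411  0.88557737] [-0.35, 0.862, 0.335, -0.147]
top [[559.1564538271083, 0.0, 320.2765974305346], [0.0, 559.1564538271083, 242.96330834691855], [0.0, 0.0, 1.0]] [ 0.39836172 -0.00207705  1.26923177] [-0.042, 0.709, -0.703, 0.046]
{'time_s': 0.1, 'qpos': array([-1.48953433,  0.42664559,  0.07385284,  1.60654378, -0.03412009,
        1.11081411, -0.06711626]), 'qvel': array([ 0.00135037, -0.00258728,  0.00033423, -0.00275825, -0.00165385,
        0.00053014, -0.00078886]), 'joint_torque': array([ 7.52940687e-03, -9.37460303e+01,  3.67659777e+00, -4.55033541e+01,
       -4.86564066e-02,  1.69423304e-02,  1.08537229e-04]), 'eef_pos': array([0.15431838, 0.65673157, 0.22386121]), 'orientation': array([-3.59450044e-05,  1.15153301e-01,  9.93347565e-01, -5.74754399e-04]), 'ft_force': array([ 0.35806756,  0.11444815, -1.02192086]), 'ft_torque': array([ 0.02605258, -0.03284635,  0.04749596]), 'grasp_force': 0.0, 'width': 0.09375816614779436}
```

View pics/top0.png

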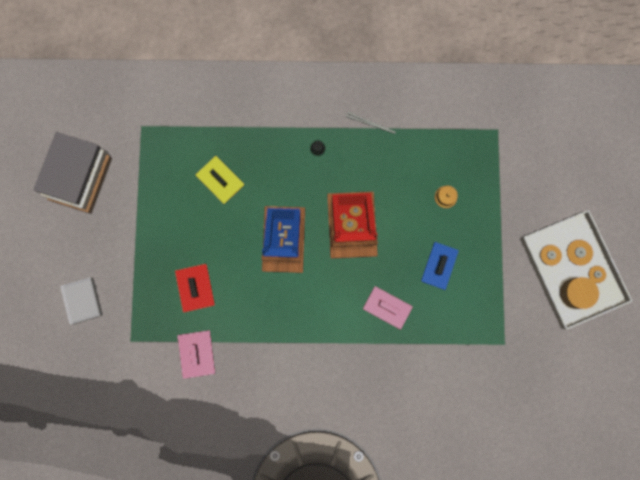

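View pics/scene0.png

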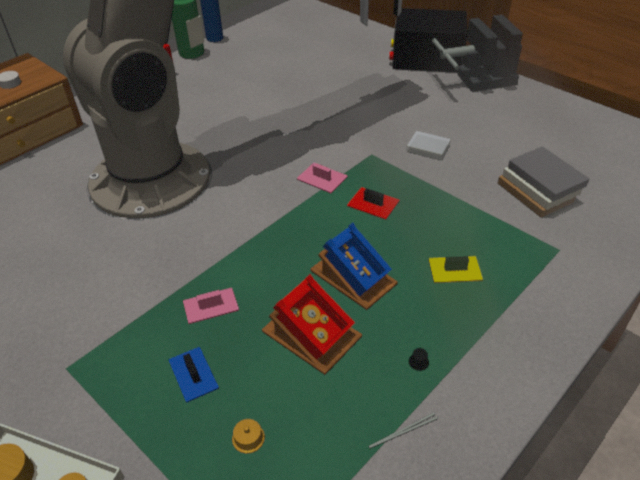

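The top view shows the red lid at (194,288), blue lid (440,266), blue tray (283,235) and red tray (353,220). To be left alone are the yellow lid (220,179), barrel (447,196) and loupe (318,148), plus the pink copies at (197,354) and (388,308). The scene view confirms the fins stand upright and the trays' open ends face the robot.

```bash
cat > h.py <<'E'
import numpy as np,cv2
from scipy.spatial.transform import Rotation as R
def rot(c): q=np.array(c["rotation"]); return R.from_quat(q[[1,2,3,0]]).as_matrix() if q.size==4 else q
def cast(c,uv,z):
    uv=np.asarray(uv,float).reshape(-1,2)
    d=np.c_[uv,np.ones(len(uv))]@np.linalg.inv(c["K"]).T@rot(c).T
    o=np.array(c["origin"]); return o+d*((z-o[2])/d[:,2])[:,None]
def cloud(c):
    v,u=np.mgrid[:480,:640]; z=c["range_z"]
    p=np.stack([u,v,np.ones_like(u)],-1)*z[...,None]@np.linalg.inv(c["K"]).T
    return p@rot(c).T+np.array(c["origin"])
def masks(c):
    h,s,v=[a.astype(int) for a in cv2.split(cv2.cvtColor(np.ascontiguousarray(c["image"]),cv2.COLOR_RGB2HSV))]
    return {"red":((h<6)|(h>174))&(s>190)&(v>70),"blue":(abs(h-110)<12)&(s>130)&(v>60)}
E
python3 - <<'E'
import pickle;from h import *
d=pickle.load(open("cam0.pkl","rb"))
for n in d:
    c=d[n];P=cloud(c);M=masks(c)
    for k,m in M.items():
        N,L,S,C=cv2.connectedComponentsWithStats(m.astype(np.uint8))
        for i in range(1,N):
            if S[i,4]<250: continue
            ys,xs=np.where(L==i); p=P[L==i]
            if p[:,0].mean()<.2 or abs(p[:,1].mean())>.5 : continue
            hull=cv2.convexHull(np.c_[xs,ys].astype(np.float32))
            zz=np.percentile(p[:,2],[2,50,98])
            if zz[2]<.03:
                w=cast(c,hull,.005)[:,:2].astype(np.float32)*1000
                r=cv2.minAreaRect(w); print(n,k,"lid",np.round(C[i]),np.round(r[0],1),np.round(r[1],1),round(r[2],1),zz.round(4))
            else: print(n,k,"tray?",np.round(C[i]),S[i],zz.round(4),p.mean(0).round(3))
    im=c["image"][...,::-1]
    cr=im[180:285,250:390] if n=="top" else im[215:375,255:405]
    cv2.imwrite(f"pics/crop_{n}.png",cv2.resize(cr,None,fx=4,fy=4,interpolation=cv2.INTER_CUBIC)[:600,:800])
E
```

```text
scene red lid [372. 205.] [454.9 273.1] [94.1 70.3] 13.1 [-0.0015  0.0025  0.0073]
scene red tray? [313. 316.] [ 274  275   80   84 2842] [0.0158 0.0546 0.0936] [ 0.608 -0.08   0.059]
scene blue tray? [356. 258.] [ 323  223   69   72 2286] [-0.0012  0.0538  0.0946] [0.573 0.077 0.059]
scene blue lid [193. 375.] [ 509.2 -278.3] [58.7 98. ] 70.4 [-0.0018  0.0027  0.013 ]
top red tray? [354. 217.] [ 333  194   43   48 1371] [0.0162 0.0531 0.0973] [ 0.607 -0.081  0.063]
top red lid [195. 287.] [451.9 274.5] [89.4 66.2] 12.7 [-0.0018  0.0032  0.0092]
top blue tray? [281. 232.] [ 262  209   37   48 1267] [0.0157 0.0537 0.0957] [0.572 0.078 0.059]
top blue lid [439. 266.] [ 507.  -279.4] [59.  97.3] 70.6 [-0.0022  0.0043  0.0272]
```

View pics/crop_top.png

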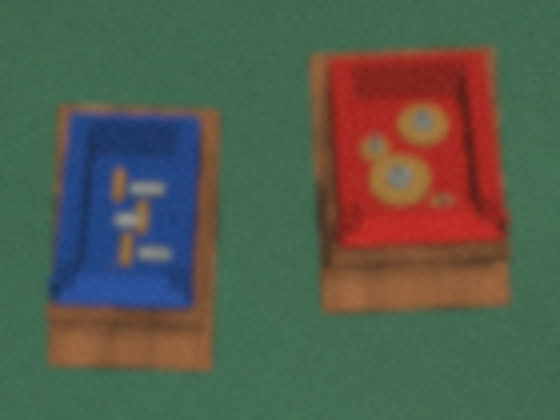

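View pics/crop_scene.png

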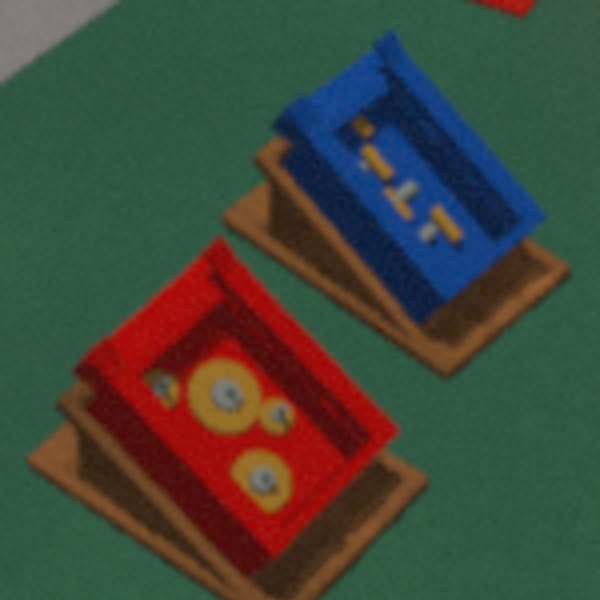

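The crops show the trays' lips, the flared mouths at the lower side of the top view, and the stop walls at the far end. I'll fit each tray's frame from its lip-top points.

```bash
cat >> h.py <<'E'
S28=np.deg2rad(28)
def frame(psi):  # columns: tray axes; psi = yaw of the downhill direction (+x world)
    f=np.array([np.cos(psi),np.sin(psi),0]);up=np.array([0,0,1.])
    x=-f*np.cos(S28)+up*np.sin(S28); z=f*np.sin(S28)+up*np.cos(S28)
    return np.c_[x,np.cross(z,x),z]
E
python3 - <<'E'
import pickle;from h import *
d=pickle.load(open("cam0.pkl","rb"))
for k,x0,y0 in(("red",.6,-.08),("blue",.57,.078)):
  for cams in(("top",),("scene",)):
    Q=[]
    for n in cams:
        P=cloud(d[n]);m=masks(d[n])[k]&(np.hypot(P[...,0]-x0,P[...,1]-y0)<.12)&(P[...,2]>.012)
        Q.append(P[m])
    Q=np.vstack(Q);O=np.array([x0,y0,.036]);psi=0
    for it in range(12):
        l=(Q-O)@frame(psi)*1000
        # lip-top band: outermost material above slot, away from flare and stop wall
        w=37.5 if k=="red" else 30.5
        s=(abs(l[:,0])<40)&(l[:,2]>29)&(l[:,2]<43)&(abs(l[:,1])>w-6)
        e=[]
        for sg in(1,-1):
            pts=[]
            for a in range(-40,40,10):
                b=l[s&(l[:,0]>=a)&(l[:,0]<a+10)&(sg*l[:,1]>0)]
                if len(b)>3: pts.append((a+5,sg*np.percentile(sg*b[:,1],90)))
            e.append(np.polyfit(*np.array(pts).T,1))
        e=np.array(e); dz=np.median(l[s,2])-36
        psi+=e[:,0].mean()*.7*np.cos(S28)
        O=O+frame(psi)[:,1]*e[:,1].mean()*.7e-3
        O[:2]+=np.array([np.cos(psi),np.sin(psi)])*dz/np.sin(S28)*.5e-3
    t=l[abs(l[:,2]-36)<4]
    sl=np.polyfit(l[s,0],l[s,2],1)
    print(k,cams,O.round(4),"psi",np.rad2deg(psi).round(2),"edges",e.round(3).tolist(),"n",s.sum(),"zslope",sl.round(3),"x ext lip band",np.percentile(t[:,0],[.5,99.5]).round(1),"all",np.percentile(l[:,0],[.5,99.5]).round(1),"zstd",l[s,2].std().round(2))
E
```

```text
red ('top',) [ 0.5983 -0.0795  0.036 ] psi 3.04 edges [[-0.003, 41.156], [0.006, -41.274]] n 279 zslope [ 0.    36.093] x ext lip band [-53.2  60.7] all [-53.5  61.6] zstd 1.99
red ('scene',) [ 0.5948 -0.0798  0.036 ] psi 3.49 edges [[0.0, 42.882], [-0.0, -42.892]] n 671 zslope [1.0000e-03 3.5747e+01] x ext lip band [-59.1  56. ] all [-58.9  56.6] zstd 2.08
blue ('top',) [0.5631 0.0758 0.036 ] psi -1.58 edges [[0.012, 33.959], [-0.012, -33.959]] n 294 zslope [2.000e-03 3.584e+01] x ext lip band [-52.   59.8] all [-53.4  60.3] zstd 1.78
blue ('scene',) [0.5593 0.0771 0.036 ] psi -1.53 edges [[0.0, 36.035], [-0.001, -36.049]] n 547 zslope [-7.0000e-03  3.5696e+01] x ext lip band [-59.3  56.4] all [-59.1  56.6] zstd 2.25
```

Request:
apply_moves([
  [1,0.4,-0.5,0,0,0,0.15],
  [1,0.75,-0.95,0,0,0,0.29],
  [1,0.75,-0.95,0,0,0,0.29],
  [1,0.75,-0.95,0,0,0,0.29],
  [1,0.75,-0.95,0,0,0,0.29],
])

```text
time_s: 0.6
eef_pos: [0.3059, 0.4646, 0.2243]
orientation: [-0.0, -0.112, 0.994, -0.0]
ft_force: [0.6, 0.8, -0.2]
width: 0.0937
grasp_force: 0.0
```

Request:
apply_moves([
  [1,0.75,-0.97,-0.4,0,0,0],
  [1,0.75,-0.97,-0.4,0,0,0],
  [1,0.75,-0.97,-0.4,0,0,0],
  [1,0.75,-0.97,-0.4,0,0,0],
  [1,0.75,-0.97,-0.4,0,0,0],
])

```text
time_s: 1.1
eef_pos: [0.4505, 0.2773, 0.1464]
orientation: [0.0, -0.112, 0.994, 0.0]
ft_force: [0.7, 1.5, 0.5]
width: 0.0941
grasp_force: 0.0
```

```bash
cat >> h.py <<'E'
TR={"red":(np.array([.6012,-.0797,.036]),np.deg2rad(3.2)),"blue":(np.array([.566,.0764,.036]),np.deg2rad(-1.55))}
def tool(x,z):  # tool matrix from fin direction x and approach z
    z=np.array(z,float)/np.linalg.norm(z);x=np.array(x,float);x-=z*(x@z);x/=np.linalg.norm(x);return np.c_[x,np.cross(z,x),z]
def flat(yawdeg): a=np.deg2rad(yawdeg);return tool([-np.cos(a),-np.sin(a),0],[0,0,-1])
def intray(k,x,z): # TCP pose for tray-frame position x,z (m), tool aligned with tray
    O,psi=TR[k];F=frame(psi);return O+F@[x,0,z],tool(F[:,0],-F[:,2])
def delta(p,M,s=None):
    from rig import observe
    s=s or observe();q=s["orientation"];R0=R.from_quat(q[[1,2,3,0]])
    rv=(R.from_matrix(M)*R0.inv()).as_rotvec()
    print("t",round(s["time_s"],2),"pos",s["eef_pos"].round(4),"f",s["ft_force"].round(1),"w",round(s["width"],4),"| shift",((np.array(p)-s["eef_pos"])/.2).round(3),"turn",(rv/(np.pi/2)).round(3))
    return s
E
python3 -c "
from h import *
s=delta([.4534,.2738,.029],flat(13.1));print(s['qpos'].round(3))"
```

```text
t 1.1 pos [0.4505 0.2773 0.1464] f [0.7 1.5 0.5] w 0.0941 | shift [ 0.014 -0.018 -0.587] turn [-0.     0.     0.002]
[-0.827  0.28   0.181  2.017 -0.066  0.85   1.186]
```

Request:
apply_moves([
  [1,0.014,-0.018,-0.2,0,0,0],
  [1,0.014,-0.018,-0.4,0,0,0],
  [1,0.014,-0.018,-0.55,0,0,0],
  [1,0.014,-0.018,-0.59,0,0,0],
  [1,0.014,-0.018,-0.59,0,0,0],
])

```text
time_s: 1.6
eef_pos: [0.4521, 0.275, 0.0283]
orientation: [-0.001, -0.112, 0.994, -0.001]
ft_force: [1.1, 0.2, 0.2]
width: 0.0939
grasp_force: 0.0
```

```bash
python3 -c "
from h import *
from rig import read_camera
s=delta([.4534,.2738,.028],flat(13.1))
c=read_camera('scene');cv2.imwrite('pics/g1.png',cv2.resize(c['image'][100:260,270:480,::-1],None,fx=3,fy=3))"
```

```text
t 1.6 pos [0.4521 0.275  0.0283] f [1.1 0.2 0.2] w 0.0939 | shift [ 0.006 -0.006 -0.001] turn [ 0.001 -0.001  0.003]
```

View pics/g1.png

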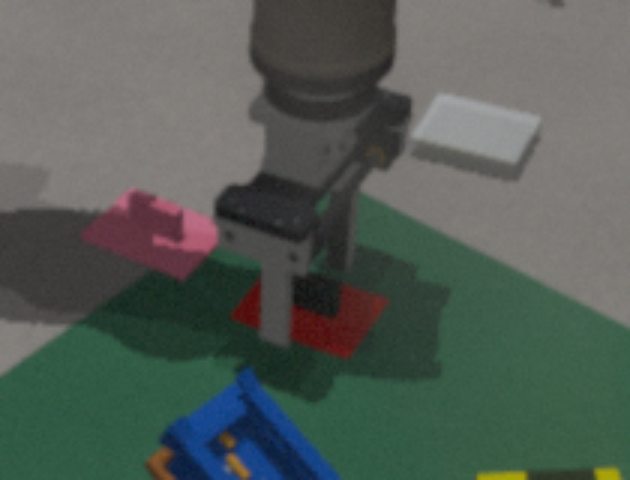

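The picture shows the fingers straddling the red lid's fin (at about (320,290) in the crop), clear of the pink copy at (150,235). I'll close on it and lift.

Request:
apply_moves([
  [-1,0.006,-0.006,0,0,0,0],
  [-1,0.006,-0.006,0,0,0,0],
  [-1,0.006,-0.006,0,0,0,0],
  [-1,0.006,-0.006,0,0,0,0],
  [-1,0.006,-0.006,0,0,0,0],
])

```text
time_s: 2.15
eef_pos: [0.4539, 0.2743, 0.0292]
orientation: [0.0, -0.112, 0.994, 0.0]
ft_force: [0.8, -0.3, -0.1]
width: 0.0574
grasp_force: 0.0
```

Request:
apply_moves([
  [-1,0,0,0,0,0,0],
  [-1,0,0,0,0,0,0],
  [-1,0,0,0,0,0,0],
  [-1,0,0,0,0,0,0],
  [-1,0,0,0,0,0,0],
])

```text
time_s: 2.65
eef_pos: [0.4538, 0.2743, 0.0289]
orientation: [-0.0, -0.112, 0.994, -0.0]
ft_force: [-0.6, 0.1, -0.6]
width: 0.0174
grasp_force: 0.1
```

Request:
apply_moves([
  [-1,0,0,0.1,0,0,0],
  [-1,0,0,0.3,0,0,0],
  [-1,0,0,0.5,0,0,0],
  [-1,0,0,0.7,0,0,0],
  [-1,0,0,0.9,0,0,0],
])

```text
time_s: 3.15
eef_pos: [0.4535, 0.2739, 0.2106]
orientation: [-0.0, -0.112, 0.994, -0.0]
ft_force: [-0.2, 0.6, -0.8]
width: 0.0118
grasp_force: 30.0
```

```bash
python3 -c "
from h import *
s=delta(*intray('red',.048+.048+.045,.024+.0015+.028))
print(s['qpos'].round(3),s['grasp_force'])
for x in(.14,.1,0): print(intray('red',x,.0535)[0])"
```

```text
t 3.15 pos [0.4535 0.2739 0.2106] f [-0.2  0.6 -0.8] w 0.0118 | shift [ 0.242 -1.796 -0.306] turn [-0.043  0.308 -0.105]
[-0.837  0.203  0.198  1.954 -0.047  0.988  1.178] 29.999663829803467
[ 0.50285764 -0.08519819  0.14896372]
[ 0.53812048 -0.08322669  0.13018485]
[ 0.62627757 -0.07829795  0.0832377 ]
```

Request:
apply_moves([
  [-1,0.05,-0.2,0,0,0,0],
  [-1,0.1,-0.4,0,0,0,-0.02],
  [-1,0.12,-0.65,0,-0.02,0.08,-0.05],
  [-1,0.12,-0.9,0,-0.043,0.17,-0.105],
  [-1,0.12,-0.9,0,-0.043,0.25,-0.105],
])

```text
time_s: 3.65
eef_pos: [0.478, 0.0887, 0.2106]
orientation: [-0.199, -0.024, 0.98, -0.011]
ft_force: [-0.7, 0.5, -0.1]
width: 0.0116
grasp_force: 30.0
```

Request:
apply_moves([
  [-1,0,-0.2,0,0,0.05,0],
  [-1,0,-0.45,0,0,0.06,0],
  [-1,0,-0.7,0,0,0.06,0],
  [-1,0,-0.9,0,0,0.06,0],
  [-1,0,-0.9,0,0,0.06,0],
])

```text
time_s: 4.15
eef_pos: [0.4769, -0.0915, 0.2091]
orientation: [-0.243, -0.025, 0.97, -0.011]
ft_force: [-1.0, 0.6, -0.7]
width: 0.0118
grasp_force: 30.0
```

```bash
cat >> h.py <<'E'
def held(k,name="pics/x.png"):
    """lid points in tool frame: plane height (along tool z from TCP) and outline"""
    from rig import observe,read_camera
    s=observe();q=s["orientation"];M=R.from_quat(q[[1,2,3,0]]).as_matrix()
    for n in("top","scene"):
        c=read_camera(n);P=cloud(c);l=(P-s["eef_pos"])@M*1000
        m=masks(c)[k]&(np.abs(l[...,0])<75)&(np.abs(l[...,1])<55)&(np.abs(l[...,2]-25)<22)
        if m.sum()<50: print(n,"few",m.sum());continue
        print(n,m.sum(),"x",np.percentile(l[m][:,0],[1,99]).round(1),"y",np.percentile(l[m][:,1],[1,99]).round(1),"z med",np.median(l[m][:,2]).round(1),"plane",np.linalg.lstsq(np.c_[l[m][:,:2],np.ones(m.sum())],l[m][:,2],rcond=None)[0].round(3))
        cv2.imwrite(name.replace(".png","_"+n+".png"),c["image"][...,::-1])
E
python3 -c "
from h import *
s=delta(*intray('red',.141,.0535))
print(s['qpos'].round(3),s['grasp_force'])
held('red','pics/h1.png')"
```

```text
t 4.15 pos [ 0.4769 -0.0915  0.2091] f [-1.   0.6 -0.7] w 0.0118 | shift [ 0.125  0.032 -0.298] turn [ 0.005 -0.002  0.002]
[-0.296  0.458  0.43   1.749 -0.087  1.459  1.794] 29.99935269355774
top few 0
scene 988 x [-49.   43.3] y [-34.   35.6] z med 37.2 plane [7.0000e-03 1.0000e-03 3.7291e+01]
```

```bash
python3 -c "
from h import *
s=delta(*intray('red',.130,.0665))
O,p=TR['red'];print('per -0.1m slide units',(-.1*frame(p)[:,0]/.2).round(3),'normal 1mm',(frame(p)[:,2]*.005).round(4))"
```

```text
t 4.25 pos [ 0.4776 -0.0864  0.2088] f [-0.  -0.3 -0.7] w 0.0116 | shift [ 0.201  0.01  -0.265] turn [ 0.004 -0.002 -0.002]
per -0.1m slide units [ 0.441  0.025 -0.235] normal 1mm [0.0023 0.0001 0.0044]
```

Request:
apply_moves([
  [-1,0.05,0.01,-0.06,0,0,0],
  [-1,0.1,0.01,-0.13,0,0,0],
  [-1,0.15,0.01,-0.2,0,0,0],
  [-1,0.2,0.01,-0.265,0,0,0],
  [-1,0.2,0.01,-0.265,0,0,0],
])

```text
time_s: 4.75
eef_pos: [0.5182, -0.0824, 0.1536]
orientation: [-0.245, -0.03, 0.969, -0.01]
ft_force: [-1.0, -0.3, -0.5]
width: 0.0113
grasp_force: 30.0
```

```bash
python3 -c "
from h import *
s=delta(*intray('red',.130,.0665))
held('red','pics/h2.png')
from rig import read_camera
c=cv2.imread('pics/h2_scene.png');cv2.imwrite('pics/h2.png',cv2.resize(c[190:380,180:410],None,fx=3,fy=3))"
```

```text
t 4.75 pos [ 0.5182 -0.0824  0.1536] f [-1.  -0.3 -0.5] w 0.0113 | shift [-0.002 -0.01   0.011] turn [ 0.004 -0.003 -0.004]
top few 0
scene 1034 x [-74.5  44.5] y [-44.5  39.3] z med 36.5 plane [-1.0000e-03  1.2000e-02  3.6727e+01]
```

View pics/h2.png

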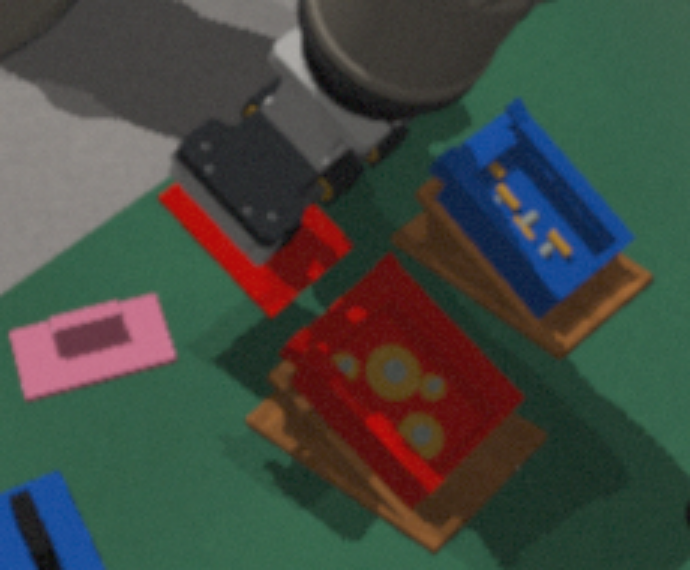

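The picture shows the red lid held parallel to the red tray, with its leading edge at (310,280), just above the mouth at (330,300). Sliding it in.

Request:
apply_moves([
  [-1,0.044,-0.003,-0.015,0,0,0],
  [-1,0.088,0,-0.039,0,0,0],
  [-1,0.132,0.003,-0.062,0,0,0],
  [-1,0.176,0.005,-0.086,0,0,0],
  [-1,0.22,0.007,-0.109,0,0,0],
])

```text
time_s: 5.35
eef_pos: [0.5619, -0.081, 0.1336]
orientation: [-0.244, -0.029, 0.969, -0.009]
ft_force: [-5.7, 7.5, 0.4]
width: 0.0113
grasp_force: 30.0
```

```bash
cat >> h.py <<'E'
def st(k,x,z):
    s=delta(*intray(k,x,z));O,p=TR[k];q=s["orientation"];M=R.from_quat(q[[1,2,3,0]]).as_matrix()
    F=frame(p);print("tcp in tray mm",((s["eef_pos"]-O)@F*1000).round(1),"force in tray",(s["ft_force"]@F).round(1),"torque",(s["ft_torque"]@F).round(2),"grip",round(s["grasp_force"],1));return s
E
python3 -c "
from h import *
st('red',.08,.0665)"
```

```text
t 5.35 pos [ 0.5619 -0.081   0.1336] f [-5.7  7.5  0.4] w 0.0113 | shift [-0.    -0.005 -0.006] turn [ 0.002 -0.003 -0.003]
tcp in tray mm [80.5 -0.9 67.7] force in tray [ 4.8 -7.9 -2.2] torque [-1.97 -0.84  0.19] grip 30.0
```

Request:
apply_moves([
  [-1,0,0.012,0.002,0,0,0],
  [-1,0.044,0.015,-0.023,0,0,0],
  [-1,0.088,0.018,-0.046,0,0,0],
  [-1,0.132,0.02,-0.07,0,0,0],
  [-1,0.132,0.02,-0.07,0,0,0],
])

```text
time_s: 5.85
eef_pos: [0.588, -0.0783, 0.1187]
orientation: [-0.244, -0.029, 0.969, -0.01]
ft_force: [-4.1, -0.2, -16.9]
width: 0.0117
grasp_force: 30.0
```

```bash
python3 -c "
from h import *
st('red',.05,.0665)"
```

```text
t 5.85 pos [ 0.588  -0.0783  0.1187] f [ -4.1  -0.2 -16.9] w 0.0117 | shift [ 0.001 -0.011 -0.003] turn [ 0.004 -0.003 -0.003]
tcp in tray mm [50.4 -2.2 66.9] force in tray [ -4.3  -0.  -16.8] torque [-0.26  1.87  0.01] grip 30.0
```

Request:
apply_moves([
  [-1,-0.005,0,-0.009,0,0,0],
  [-1,0.04,0.003,-0.033,0,0,0],
  [-1,0.083,0.005,-0.057,0,0,0],
  [-1,0.105,0.007,-0.069,0,0,0],
  [-1,0.105,0.007,-0.069,0,0,0],
])

```text
time_s: 6.35
eef_pos: [0.6097, -0.0769, 0.1061]
orientation: [-0.243, -0.029, 0.97, -0.01]
ft_force: [-0.0, -0.7, -5.5]
width: 0.0115
grasp_force: 30.0
```

```bash
python3 -c "
from h import *
st('red',.0,.065)"
```

```text
t 6.35 pos [ 0.6097 -0.0769  0.1061] f [-0.  -0.7 -5.5] w 0.0115 | shift [ 0.11  -0.005 -0.064] turn [ 0.004 -0.001 -0.003]
tcp in tray mm [25.3 -2.3 66. ] force in tray [-2.5  0.7 -4.9] torque [-0.19  1.07  0.  ] grip 30.0
```

Request:
apply_moves([
  [-1,0.035,0.002,-0.026,0,0,0],
  [-1,0.075,0.004,-0.045,0,0,0],
  [-1,0.095,0.005,-0.056,0,0,0],
  [-1,0.106,0.005,-0.062,0,0,0],
  [-1,0.106,0.005,-0.062,0,0,0],
])

```text
time_s: 6.85
eef_pos: [0.6308, -0.076, 0.0938]
orientation: [-0.243, -0.029, 0.97, -0.01]
ft_force: [-0.1, 0.7, -1.9]
width: 0.0119
grasp_force: 30.0
```

```bash
python3 -c "
from h import *
st('red',.0,.065)"
```

```text
t 6.85 pos [ 0.6308 -0.076   0.0938] f [-0.1  0.7 -1.9] w 0.0119 | shift [ 0.004 -0.01  -0.002] turn [ 0.004 -0.002 -0.003]
tcp in tray mm [ 0.9 -2.1 65. ] force in tray [-0.8 -0.7 -1.7] torque [-0.16  0.73  0.05] grip 30.0
```

Nothing touching the stop yet; push on in small steps.

Request:
apply_moves([
  [-1,0.009,0.0,-0.005,0,0,0],
  [-1,0.018,0.001,-0.01,0,0,0],
  [-1,0.022,0.001,-0.012,0,0,0],
  [-1,0.022,0.001,-0.012,0,0,0],
])

```text
time_s: 7.25
eef_pos: [0.632, -0.076, 0.0931]
orientation: [-0.246, -0.028, 0.969, -0.01]
ft_force: [-19.8, 2.4, 19.3]
width: 0.012
grasp_force: 30.0
```

```bash
python3 -c "
from h import *
st('red',.0,.065)"
```

```text
t 7.25 pos [ 0.632  -0.076   0.0931] f [-19.8   2.4  19.3] w 0.012 | shift [-0.002 -0.01   0.001] turn [ 0.004 -0.006 -0.002]
tcp in tray mm [-0.5 -2.  65. ] force in tray [26.4 -3.5  7.9] torque [-0.78 -5.8  -0.07] grip 30.0
```

Request:
apply_moves([
  [-1,-0.018,0,0.008,0,0,0],
  [-0.4,-0.018,0,0.008,0,0,0],
  [-0.4,-0.018,0,0.008,0,0,0],
  [-0.4,-0.018,0,0.008,0,0,0],
  [-0.4,-0.018,0,0.008,0,0,0],
])

```text
time_s: 7.75
eef_pos: [0.6313, -0.0757, 0.093]
orientation: [-0.243, -0.029, 0.969, -0.01]
ft_force: [0.0, 0.4, -0.3]
width: 0.0278
grasp_force: 0.0
```

Request:
apply_moves([
  [-0.4,0.05,0,0.09,0,0,0],
  [-0.4,0.14,0,0.27,0,0,0],
  [-0.4,0.24,0,0.45,0,0,0],
  [-0.4,0.33,0,0.62,0,0,0],
  [-0.4,0.33,-0.2,0.62,0,0,0],
])

```text
time_s: 8.25
eef_pos: [0.7013, -0.1104, 0.2211]
orientation: [-0.24, -0.033, 0.97, -0.01]
ft_force: [0.3, -0.1, -0.3]
width: 0.0281
grasp_force: 0.0
```

```bash
python3 -c "
from h import *
s=delta([.508,-.279,.14],flat(-19.5))
print(s['qpos'].round(3))
from rig import read_camera
for n in('top','scene'):
    c=read_camera(n);P=cloud(c);O,p=TR['red'];l=(P-O)@frame(p)*1000
    m=masks(c)['red']&(abs(l[...,0])<75)&(abs(l[...,1])<32)&(l[...,2]>5)&(l[...,2]<60)
    print(n,m.sum(),np.percentile(l[m][:,2],[5,25,50,75]).round(1),'x',np.percentile(l[m][:,0],[1,99]).round(1))
    cv2.imwrite('pics/r_%s.png'%n,c['image'][...,::-1])
c=cv2.imread('pics/r_scene.png');cv2.imwrite('pics/r.png',cv2.resize(c[200:400,160:410],None,fx=3,fy=3))"
```

```text
t 8.25 pos [ 0.7013 -0.1104  0.2211] f [ 0.3 -0.1 -0.3] w 0.0281 | shift [-0.967 -0.843 -0.406] turn [-0.04  -0.308 -0.255]
[-0.16   0.822  0.405  1.101 -0.171  1.74   1.846]
top 20 [13.8 17.7 19.9 20.6] x [50.2 63.6]
scene 1249 [16.9 24.4 26.3 28.1] x [-52.2  62.2]
```

View pics/r.png

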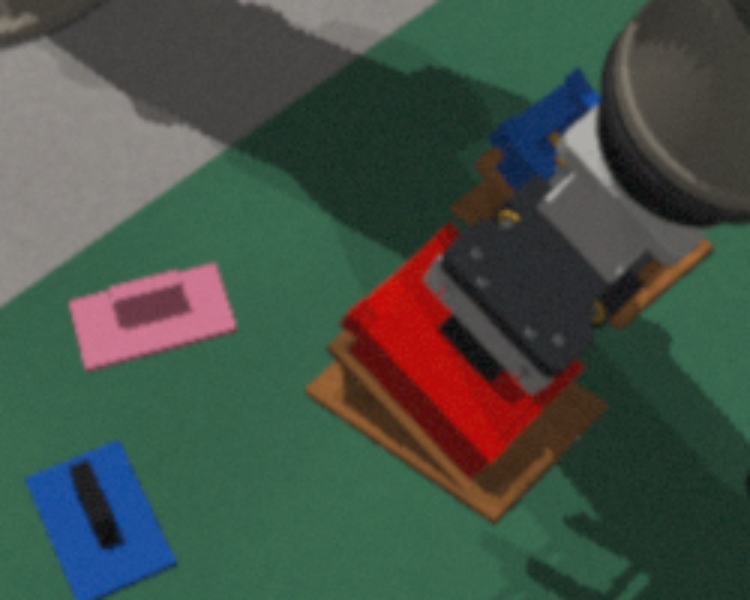

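The red lid lies in its tray, fin at (475,345) in the crop, with the gripper clear above it. On to the blue lid, at (100,520).

Request:
apply_moves([
  [1,-0.2,-0.2,0,-0.01,-0.08,-0.06],
  [1,-0.4,-0.4,0,-0.02,-0.16,-0.13],
  [1,-0.65,-0.6,0,-0.03,-0.24,-0.19],
  [1,-0.967,-0.843,-0.1,-0.04,-0.308,-0.255],
  [1,-0.967,-0.843,-0.4,-0.04,-0.308,-0.255],
])

```text
time_s: 8.85
eef_pos: [0.5268, -0.268, 0.1754]
orientation: [0.002, 0.178, 0.984, 0.001]
ft_force: [1.8, -0.8, -0.9]
width: 0.0644
grasp_force: 0.0
```

Request:
apply_moves([
  [1,0,0,0,0,0,0],
  [1,0,0,0,0,0,0],
])

```text
time_s: 9.05
eef_pos: [0.5285, -0.2643, 0.172]
orientation: [-0.004, 0.174, 0.985, 0.002]
ft_force: [1.1, 0.7, 0.9]
width: 0.0809
grasp_force: 0.0
```

```bash
python3 -c "
from h import *
s=delta([.508,-.279,.0275],flat(-19.5))
print(s['qpos'].round(3))"
```

```text
t 9.05 pos [ 0.5285 -0.2643  0.172 ] f [1.1 0.7 0.9] w 0.0809 | shift [-0.102 -0.073 -0.723] turn [-0.003 -0.005  0.006]
[-0.06   0.384  0.529  1.868 -0.234  0.96   1.795]
```

Request:
apply_moves([
  [1,-0.102,-0.073,-0.2,-0.003,-0.005,0.006],
  [1,-0.102,-0.073,-0.4,-0.003,-0.005,0.006],
  [1,-0.102,-0.073,-0.6,-0.003,-0.005,0.006],
  [1,-0.102,-0.073,-0.72,-0.003,-0.005,0.006],
  [1,-0.102,-0.073,-0.72,-0.003,-0.005,0.006],
])

```text
time_s: 9.55
eef_pos: [0.5089, -0.2772, 0.0252]
orientation: [-0.002, 0.168, 0.986, 0.0]
ft_force: [-0.9, -0.6, 0.8]
width: 0.094
grasp_force: 0.0
```

```bash
python3 -c "
from h import *
s=delta([.508,-.279,.0275],flat(-19.5))"
```

```text
t 9.55 pos [ 0.5089 -0.2772  0.0252] f [-0.9 -0.6  0.8] w 0.094 | shift [-0.005 -0.009  0.011] turn [-0.001 -0.002 -0.002]
```

Request:
apply_moves([
  [-1,-0.005,-0.009,0.011,0,0,0],
  [-1,-0.005,-0.009,0.011,0,0,0],
  [-1,-0.005,-0.009,0.011,0,0,0],
  [-1,-0.005,-0.009,0.011,0,0,0],
  [-1,-0.005,-0.009,0.011,0,0,0],
])

```text
time_s: 10.05
eef_pos: [0.5085, -0.2804, 0.031]
orientation: [0.001, 0.169, 0.986, -0.0]
ft_force: [0.5, -0.3, -0.3]
width: 0.0576
grasp_force: 0.0
```

Request:
apply_moves([
  [-1,0,0,0,0,0,0],
  [-1,0,0,0,0,0,0],
  [-1,0,0,0,0,0,0],
  [-1,0,0,0,0,0,0],
  [-1,0,0,0,0,0,0],
])

```text
time_s: 10.55
eef_pos: [0.5081, -0.2805, 0.0303]
orientation: [0.001, 0.169, 0.986, -0.0]
ft_force: [-0.4, -1.0, -0.1]
width: 0.0176
grasp_force: 0.1
```

Request:
apply_moves([
  [-1,0,0,0,0,0,0],
  [-1,0,0,0,0,0,0],
  [-1,0,0,0,0,0,0],
  [-1,0,0,0.05,0,0,0],
  [-1,0,0,0.15,0,0,0],
])

```text
time_s: 11.05
eef_pos: [0.5072, -0.2802, 0.0601]
orientation: [-0.0, 0.169, 0.986, -0.0]
ft_force: [1.0, -0.1, 0.9]
width: 0.0118
grasp_force: 30.0
```

Request:
apply_moves([
  [-1,0,0,0.2,0,0,0],
  [-1,0,0,0.4,0,0,0],
  [-1,0,0,0.6,0,0,0],
  [-1,0,0,0.8,0,0,0],
  [-1,0,0,0.8,0,0,0],
])

```text
time_s: 11.55
eef_pos: [0.5099, -0.2819, 0.226]
orientation: [0.005, 0.169, 0.986, -0.001]
ft_force: [0.9, -0.3, -1.6]
width: 0.0114
grasp_force: 30.0
```

```bash
python3 -c "
from h import *
held('blue','pics/h3.png')
s=st('blue',.15,.0535)"
```

```text
top 641 x [-41.7  48. ] y [-25.7  25.8] z med 26.3 plane [1.0000e-03 5.0000e-03 2.6119e+01]
scene 1116 x [-45.8  47.4] y [-28.7  27. ] z med 30.2 plane [-1.0000e-03  3.0000e-03  3.0156e+01]
t 11.65 pos [ 0.5084 -0.2805  0.2215] f [ 0.7 -0.1 -0.9] w 0.0118 | shift [-0.248  1.799 -0.339] turn [0.057 0.309 0.195]
tcp in tray mm [129.4 358.3 141.2] force in tray [-1.   0.  -0.4] torque [-0.   -0.01  0.01] grip 30.0
```

Request:
apply_moves([
  [-1,-0.05,0.2,0,0,0,0.05],
  [-1,-0.1,0.4,0,0,0.05,0.1],
  [-1,-0.2,0.6,0,0.02,0.12,0.15],
  [-1,-0.3,0.8,0,0.057,0.2,0.195],
  [-1,-0.3,0.9,0,0.057,0.28,0.195],
])

```text
time_s: 12.15
eef_pos: [0.4458, -0.0986, 0.2206]
orientation: [-0.224, 0.012, 0.975, 0.008]
ft_force: [0.9, -0.3, -0.9]
width: 0.012
grasp_force: 30.0
```

Request:
apply_moves([
  [-1,0,0.2,0,0,0.03,0],
  [-1,0,0.45,0,0,0.03,0],
  [-1,0,0.7,0,0,0.03,0],
  [-1,0,0.9,0,0,0.03,0],
  [-1,0,0.9,0,0,0.03,0],
])

```text
time_s: 12.65
eef_pos: [0.447, 0.0848, 0.2191]
orientation: [-0.245, 0.01, 0.969, 0.006]
ft_force: [0.4, -0.8, 0.1]
width: 0.0114
grasp_force: 30.0
```

```bash
python3 -c "
from h import *
held('blue','pics/h4.png')
s=st('blue',.130,.0565);print(s['qpos'].round(2))"
```

```text
top few 0
scene 622 x [-45.   44.8] y [-33.4  22.4] z med 27.0 plane [-2.0000e-03  1.4000e-02  2.7212e+01]
t 12.75 pos [0.4474 0.0799 0.2194] f [ 0.4 -0.2  0.7] w 0.0116 | shift [ 0.152 -0.005 -0.362] turn [-0.003 -0.004  0.001]
tcp in tray mm [190.9  -0.2 106.2] force in tray [-0.1  0.2  0.9] torque [0.02 0.5  0.  ] grip 30.0
[-0.5   0.39  0.35  1.8  -0.21  1.47  1.48]
```

Request:
apply_moves([
  [-1,0.04,0,-0.1,0,0,0],
  [-1,0.08,0,-0.2,0,0,0],
  [-1,0.12,0,-0.29,0,0,0],
  [-1,0.152,0,-0.362,0,0,0],
  [-1,0.152,0,-0.362,0,0,0],
])

```text
time_s: 13.25
eef_pos: [0.478, 0.0783, 0.1461]
orientation: [-0.245, 0.015, 0.969, 0.006]
ft_force: [-0.6, -0.5, -0.6]
width: 0.0117
grasp_force: 30.0
```

Request:
apply_moves([
  [-1,0,0,0,0,0,0],
  [-1,0,0,0,0,0,0],
])

```text
time_s: 13.45
eef_pos: [0.4785, 0.0793, 0.1486]
orientation: [-0.243, 0.014, 0.97, 0.007]
ft_force: [-0.2, 0.8, -0.8]
width: 0.0117
grasp_force: 30.0
```

```bash
python3 -c "
from h import *
held('blue','pics/h5.png')
s=st('blue',.130,.0565)
O,p=TR['blue'];print('10mm slide',(-.01*frame(p)[:,0]/.2).round(4))
c=cv2.imread('pics/h5_scene.png');cv2.imwrite('pics/h5.png',cv2.resize(c[150:330,250:450],None,fx=3,fy=3))"
```

```text
top few 0
scene 713 x [-74.6  45.4] y [-36.9  35.1] z med 27.4 plane [-0.046  0.049 27.597]
t 13.55 pos [0.4786 0.0795 0.1487] f [0.3 0.2 0.1] w 0.012 | shift [-0.004 -0.004 -0.009] turn [-0.004 -0.002  0.002]
tcp in tray mm [130.1  -0.8  58.5] force in tray [-0.2 -0.2  0.3] torque [-0.03  0.54 -0.02] grip 30.0
10mm slide [ 0.0441 -0.0012 -0.0235]
```

View pics/h5.png

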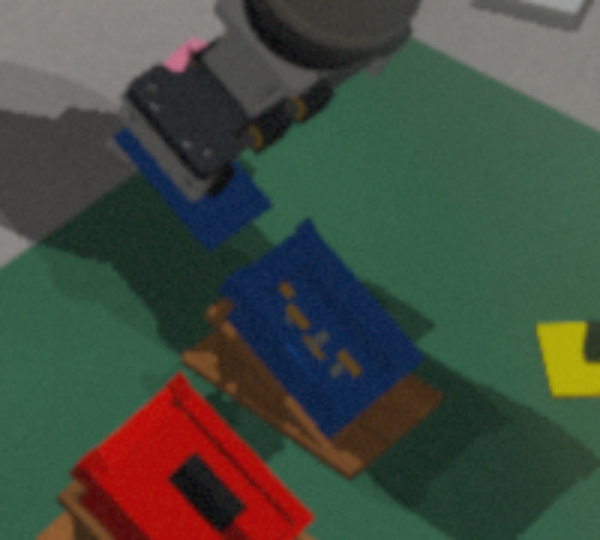

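The blue lid is aligned above its mouth, with its leading edge at (240,225) and the mouth at (265,255). The red lid is seated with its fin at (205,490).

Request:
apply_moves([
  [-1,0.04,-0.001,-0.032,0,0,0],
  [-1,0.084,-0.002,-0.055,0,0,0],
  [-1,0.128,-0.003,-0.078,0,0,0],
  [-1,0.172,-0.004,-0.102,0,0,0],
  [-1,0.216,-0.005,-0.125,0,0,0],
])

```text
time_s: 14.05
eef_pos: [0.5222, 0.0794, 0.1223]
orientation: [-0.244, 0.014, 0.97, 0.007]
ft_force: [-1.3, 5.6, 1.7]
width: 0.0115
grasp_force: 30.0
```

```bash
python3 -c "
from h import *
s=st('blue',.08,.0565)"
```

```text
t 14.05 pos [0.5222 0.0794 0.1223] f [-1.3  5.6  1.7] w 0.0115 | shift [-0.002 -0.009  0.006] turn [-0.004 -0.003  0.002]
tcp in tray mm [79.2 -1.8 55.6] force in tray [ 2.1 -5.6  0.8] torque [-1.16 -0.08  0.09] grip 30.0
```

Same slight side contact as before; shift +y and continue.

Request:
apply_moves([
  [-1,0,0.01,0.004,0,0,0],
  [-1,0.046,0.009,-0.02,0,0,0],
  [-1,0.09,0.008,-0.043,0,0,0],
  [-1,0.134,0.007,-0.067,0,0,0],
  [-1,0.134,0.007,-0.067,0,0,0],
])

```text
time_s: 14.55
eef_pos: [0.5495, 0.0797, 0.1085]
orientation: [-0.244, 0.014, 0.97, 0.006]
ft_force: [-1.2, 1.1, -7.6]
width: 0.012
grasp_force: 30.0
```

```bash
python3 -c "
from h import *
s=st('blue',.0,.056)"
```

```text
t 14.55 pos [0.5495 0.0797 0.1085] f [-1.2  1.1 -7.6] w 0.012 | shift [ 0.214 -0.02  -0.116] turn [-0.004 -0.002  0.002]
tcp in tray mm [48.7 -2.9 56.3] force in tray [-2.5 -1.  -7.3] torque [ 0.04  1.19 -0.06] grip 30.0
```

Request:
apply_moves([
  [-1,0.04,-0.001,-0.032,0,0,0],
  [-1,0.083,-0.002,-0.055,0,0,0],
  [-1,0.126,-0.003,-0.079,0,0,0],
  [-1,0.17,-0.004,-0.102,0,0,0],
  [-1,0.19,-0.005,-0.113,0,0,0],
])

```text
time_s: 15.05
eef_pos: [0.5873, 0.0788, 0.0863]
orientation: [-0.244, 0.014, 0.97, 0.006]
ft_force: [-0.6, -0.3, -0.6]
width: 0.0121
grasp_force: 30.0
```

```bash
python3 -c "
from h import *
s=st('blue',.0,.055)"
```

```text
t 15.05 pos [0.5873 0.0788 0.0863] f [-0.6 -0.3 -0.6] w 0.0121 | shift [ 0.022 -0.016 -0.009] turn [-0.004 -0.002  0.002]
tcp in tray mm [ 4.8 -3.  54.4] force in tray [ 0.2  0.4 -0.8] torque [0.   0.46 0.03] grip 30.0
```

Request:
apply_moves([
  [-1,0.009,0,-0.005,0,0,0],
  [-1,0.018,-0.001,-0.01,0,0,0],
  [-1,0.027,-0.001,-0.014,0,0,0],
  [-1,0.035,-0.001,-0.018,0,0,0],
  [-1,0.035,-0.001,-0.018,0,0,0],
])

```text
time_s: 15.55
eef_pos: [0.5928, 0.0787, 0.0837]
orientation: [-0.245, 0.014, 0.97, 0.007]
ft_force: [-5.3, -0.5, 5.5]
width: 0.0118
grasp_force: 30.0
```

```bash
python3 -c "
from h import *
s=st('blue',.0,.055)"
```

```text
t 15.55 pos [0.5928 0.0787 0.0837] f [-5.3 -0.5  5.5] w 0.0118 | shift [-0.005 -0.015  0.004] turn [-0.004 -0.003  0.002]
tcp in tray mm [-1.2 -3.  54.7] force in tray [7.3 0.7 2.3] torque [ 0.15 -1.11  0.11] grip 30.0
```

Request:
apply_moves([
  [-1,0.007,0,-0.004,0,0,0],
  [-1,0.009,0,-0.005,0,0,0],
  [-1,0.009,0,-0.005,0,0,0],
])

```text
time_s: 15.85
eef_pos: [0.5931, 0.0787, 0.0836]
orientation: [-0.246, 0.014, 0.969, 0.007]
ft_force: [-15.7, -0.8, 18.7]
width: 0.0119
grasp_force: 30.0
```

```bash
python3 -c "
from h import *
s=st('blue',.0,.055)"
```

```text
t 15.85 pos [0.5931 0.0787 0.0836] f [-15.7  -0.8  18.7] w 0.0119 | shift [-0.006 -0.015  0.005] turn [-0.004 -0.006  0.002]
tcp in tray mm [-1.5 -3.  54.7] force in tray [22.6  1.2  9.1] torque [ 0.28 -4.84  0.11] grip 30.0
```

Request:
apply_moves([
  [-1,-0.014,0,0.006,0,0,0],
  [-0.57,-0.014,0,0.006,0,0,0],
  [-0.57,-0.014,0,0.006,0,0,0],
  [-0.57,-0.014,0,0.006,0,0,0],
  [-0.57,-0.014,0,0.006,0,0,0],
])

```text
time_s: 16.35
eef_pos: [0.5926, 0.0787, 0.0835]
orientation: [-0.244, 0.014, 0.97, 0.006]
ft_force: [0.5, -0.0, -0.2]
width: 0.0203
grasp_force: 0.0
```

Request:
apply_moves([
  [-0.57,0.05,0,0.09,0,0,0],
  [-0.57,0.14,0,0.27,0,0,0],
  [-0.57,0.24,0,0.45,0,0,0],
  [-0.57,0.33,0,0.62,0,0,0],
  [-0.57,0.33,0.2,0.8,0,0,0],
])

```text
time_s: 16.85
eef_pos: [0.6603, 0.1106, 0.2423]
orientation: [-0.243, 0.018, 0.97, 0.006]
ft_force: [0.3, -0.4, 0.3]
width: 0.02
grasp_force: 0.0
```

Request:
apply_moves([
  [-0.57,-0.2,0.25,0,0,0,0],
  [-0.57,-0.3,0.5,0,0,0,0],
  [-0.57,-0.3,0.75,0,0,0,0],
  [-0.57,-0.3,0.95,0,0,0,0],
  [-0.57,-0.3,0.95,0,0,0,0],
])

```text
time_s: 17.35
eef_pos: [0.5962, 0.3134, 0.2405]
orientation: [-0.244, 0.01, 0.97, 0.007]
ft_force: [-0.1, -0.1, -0.4]
width: 0.02
grasp_force: 0.0
```

Request:
apply_moves([
  [-0.57,-0.2,0.25,0,0,0,0],
  [-0.57,-0.4,0.5,0,0,0,0],
  [-0.57,-0.4,0.75,0,0,0,0],
  [-0.57,-0.4,0.95,0,0,0,0],
  [-0.57,-0.4,0.95,0,0,0,0],
])

```text
time_s: 17.85
eef_pos: [0.5153, 0.5016, 0.2405]
orientation: [-0.245, 0.011, 0.97, 0.007]
ft_force: [-0.8, -0.1, -0.2]
width: 0.02
grasp_force: 0.0
```

```bash
python3 -c "
from h import *
from rig import read_camera
for n in('top','scene'):
    c=read_camera(n);P=cloud(c);M=masks(c)
    cv2.imwrite('pics/e_%s.png'%n,c['image'][...,::-1])
    dark=c['image'].max(-1)<70
    for k in TR:
        O,p=TR[k];l=(P-O)@frame(p)*1000
        m=M[k]&(abs(l[...,0])<40)&(abs(l[...,1])<22)&(l[...,2]>5)
        f=dark&(abs(l[...,0])<40)&(abs(l[...,1])<22)&(l[...,2]>46)&(l[...,2]<70)
        print(n,k,m.sum(),'lid top z',np.percentile(l[m][:,2],[25,50,75]).round(1),'fin x',np.percentile(l[f][:,0],[3,97]).round(1),'y',np.percentile(l[f][:,1],[3,97]).round(1))
a=cv2.imread('pics/e_top.png')[180:285,250:390];b=cv2.imread('pics/e_scene.png')[210:375,255:405]
cv2.imwrite('pics/e.png',np.hstack([cv2.resize(a,(400,300)),cv2.resize(b,(330,300))]))"
```

```text
top red 436 lid top z [26.2 27.6 28.9] fin x [-13.9  23.4] y [-3.9  4.5]
top blue 495 lid top z [26.4 27.6 29.1] fin x [-16.   22.3] y [-3.3  6.6]
scene red 723 lid top z [25.2 26.3 27.7] fin x [-19.   20.4] y [-4.6  7.1]
scene blue 522 lid top z [25.4 26.5 27.7] fin x [-19.2  20.2] y [-6.7  6.4]
```

View pics/e.png

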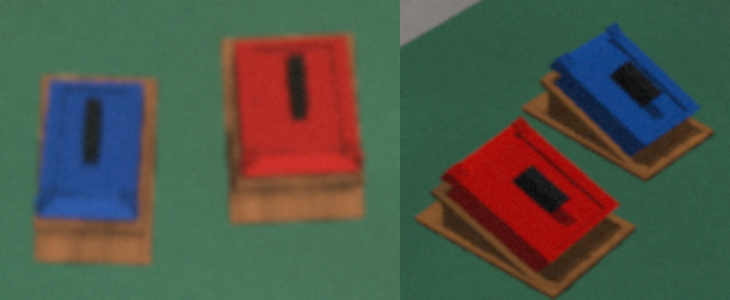

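Both lids sit flat and centred in their trays: blue fin at (92,130) and red fin at (297,88) in the left view. The stop was felt firmly on each, so I'm handing in.

```bash
python3 -c "
from rig import hand_in
print(hand_in())"
```

```text
the job is handed in; nothing more can be done
None
```

I slid the red and blue lids into their own trays until each pressed firmly against its stop, released them, moved the arm clear and handed the job in at about 18 s; the hand-in call returned no verdict.

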